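Release the copper bar from the lever-operated stock dispenser

TASK

Two bar dispensers stand on the counter: on the one holding the copper bar, press the red pad at the long end of its lever down with the fingertips so that its heavy flap rises, without forcing the lever hard against its end stop, and keep it down until the copper bar has rolled out to the stop at the front of the chute. Then let the lever come back up under your fingertips so that the flap closes fully without slamming, and move clear. Do not touch the bars or the flaps, do not release the brass bar, and leave everything else on the counter where it is.

Things in the scene. Friction and masses are not known exactly. Their poses are not given: they have to be found in the camera images.
- copper_bay: Grey chute 290 long (x) x 185 wide x 82 high, fixed, copper-coloured plates on its low front end and foot. Origin: on the table 170 behind the chute's low front end; -x points down the chute, roughly to the robot (yaw within 0.16 rad), +y to its lever side. Floor 118 wide, 10 high at x = -165 to 49 at x = +115; stop wall 54 high, inner face at x = -161; side walls 50 high, 82 for x > 10.
- copper_lever (a joint): Angle of the copper dispenser's lever, rad: 0 at rest (long end up), grows as the long end is pressed down, end stop at 0.578. Flap angle = 0.7 x lever angle; the bar passes from about 0.45 on. Steady push at the pad about 3 to 8 N. Let go, the flap's weight slams it back at over 3 rad/s; eased back by hand it stays under 1.
- copper_pad (a point): Centre of the top face of the red press pad (40 along the lever x 32 across x 10 thick) at the long end of the copper dispenser's lever, 180 from the pivot; about 154 above the table at rest, 52 at the end stop, tilted 0.29 rad (outer edge up) at rest and 0.29 the other way at the end stop. Free air above and around.
- copper_pivot (a point): Pivot of that lever, fixed: in the copper_bay frame at x = -52, y = +90, z = 96. The lever turns about the bay's y axis. Steel arm 14 wide, lying along the outside of the chute's +y wall.
- copper_flap_edge (a point): Middle of the top front edge of the copper dispenser's flap, 96 above the table when shut, about 135 fully raised. The flap: dark steel window frame 100 long, about 2 kg, with a blue lip turned down across the chute in front of the bar, hinged 100 behind this edge at the chute's high rear end.
- copper_bar: The loose copper round bar, 30 diameter x 100 long, about 0.7 kg, lying across the chute behind the flap's lip, seen through the flap's window. Origin: its centre; y along its axis. Waiting, its centre is at about x = +36 in the copper_bay frame; released and resting on the stop wall, at about x = -146.
- brass_bay: The other bar dispenser, the same in every size, with a brass-coloured plates and the brass bar. Origin and axes as for copper_bay.
- brass_lever (a joint): Angle of the brass dispenser's lever, rad: 0 at rest (its flap shut). To be left at rest.
- brass_flap_edge (a point): Middle of the top front edge of the brass flap, 96 above the table when shut.
- brass_bar: Brass round bar, 30 x 100, behind the flap of the brass dispenser. Origin: its centre.
- hex_offcut: Bystander: upright brass hexagon offcut 32 across the corners x 25 high, near the low ends of the dispensers. Origin: centre of underside.
- paste_jar: Bystander: jar 60 diameter x 70 high, at the left. Origin: centre of underside.
- wrench: Bystander: wrench 160 long lying crosswise on the table in front of the left dispenser.
- tape_roll: Bystander: blue tape roll 90 diameter x 24 high, at the left. Origin: centre of underside.
- mug: Bystander: white mug 80 diameter x 90 high, at the right. Origin: centre of underside.
- square_offcut: Bystander: copper block 50 x 50 x 30 on the table at the right (not the bar). Origin: centre of underside.
- caliper: Bystander: sliding caliper 190 long x 10 high, lying at the front left. Origin: underside, mid length.
Mind the look-alikes: they are no part of the job. Leave any blue or grey look-alike of the copper_bar alone. Of the things shaped like the brass_bar, the brass one is meant.

How it is judged:
By the outcome, as a careful person would: the job done as asked, in the order asked, and still so for the second after the job is handed in, with the robot touching nothing.
It also fails if it takes over 40 s, if anything falls off the work surface, if the arm or the gripper's body presses on something with over 40 N, if the wrist force passes 120 N, or if a joint passes its speed limit or range.

ROBOT

A 6-joint arm with a two-finger parallel gripper is mounted at the origin on the work surface. World frame = base frame: x ahead of the robot, y to its left, z up, the work surface at z = 0. Lengths are in mm, angles in rad, forces in N, time in s.
With the tool pointing down it reaches from about 275 to 1000 mm from the base axis. Payload 8.4 kg.
Tool frame: the origin (TCP) lies at the very end of the fingers, on their centre line; the grasp point (between the pads) lies r.hold_point_z behind it (r.hold_point_z is the distance from the TCP to the grasp point, in mm); x points along the fingers, z is the direction in which the jaws open and shut, and the axes are right-handed (so a half turn about x gives the same grasp; the last joint's range is limited). The gripper opens to 85 mm and grips with 20 to 120 N. Pads are 22 mm wide; open, the fingers measure 114 mm over their backs; the gripper's body (76 mm by 85 mm) begins 54 mm behind the grasp point. The pads swing forward as they close: fully open they stand 13 mm farther back than shut.
Start: joints at [-1.166, 0.353, 1.633, -0, 1.155, -0.002], TCP at [247.294, -573.998, 231.281] pointing down, gripper open.
Joint ranges: [-2.63, 2.63], [-0.92, 2.1], [0.06, 2.66], [-1.3, 4.44], [0, 2.69], [-3.02, 3.02]. Speed limits (rad/s): [2.22, 2.22, 2.79, 3.14, 3.14, 3.14].

INTERFACE

Orientations are given as [roll, pitch, yaw] about the fixed x, y, z axes, in that order (R = Rz(yaw) Ry(pitch) Rx(roll)).
In Python, from rig import r gives the robot as it stands.
- The arm moves only by the tool jog_arm, never from a script. Its argument "series" is a list of rows, each a list of 7 numbers: the turn, a rotation vector about the tool's x, y, z in degrees, then the shift along the tool's x, y, z in cm, then the opening, from 0 (shut) to 1 (fully open). In form: [[wx, wy, wz, tx, ty, tz, fingers], ...]. A call has 1 to 20 rows; each row shifts and turns the commanded pose from where the row before left it, along the tool's axes as they then stand; what a row does not reach is not made up. A row lasts 1/10 s, in which the tool goes at most 50 mm and 8.59 degrees, less where a joint would pass 70% of its speed; a pose out of reach is approached as far as the arm can. A call with a gripper value outside its range is refused whole. The fingers move at their own pace and stop on an object; "force" is the grip in N (left out, the last holds). Time passes only in rows, so rows that do not move let the fingers close. It gives the time, the measured TCP pose, the force and the opening at its end, in the units of the state.
- r.sense(): the state, without advancing time (a new reading comes with each control period).
- r.grab_frame(name): name is "side" or "top"; returns (picture, depth): 420x560x3 uint8, red, green, blue; 420x560 float32, mm along the optical axis (not along the pixel's ray), 0 where there is no reading.
- r.get_calibration(name): a dict with "mtx" (3x3 intrinsics, pixels), "position" and "rotation" of the camera in the world. Camera axes: x right, y down, z forward; pixel columns grow to the right and rows downward; lengths in mm; the calibration is good to about 2 mm. A picture is of the moment at which its call begins. get_calibration takes no time and is no camera call.
- r.sign_off(): hands the job in, once; it reports no verdict.
The state is a dict: "clock": time; "qpos": joint angles; "qvel": joint speeds; "joint_efforts": joint torques, N m; "eef_pos": TCP position; "tcp_rot": TCP orientation; "contact_force": force on the tool from outside, world axes, zero at the start; "wrist_torque": the same for the moment, N m; "opening": opening from 0.0 (shut) to 1.0 (fully open).
Only numpy, scipy, OpenCV 4.12 (cv2) and the standard library are available. Lean on these libraries where they do the work, as an engineer would, in place of code of your own. Each camera call takes 0.05 s, during which the arm holds its last target.

## Working session

There is one attempt and no reset: what is moved stays moved. The work goes in short steps, Python scripts to look and compute and a tool call to move; the robot and the scene stay as the last step left them, time stands still between calls to the robot, and variables do not carry over. Pictures are saved under pics/ and viewed, and the job is handed in when it is done.

Besides the shell and the picture viewer there is one more tool, called after "Request:" as name([rows], argument=value, ...), one row to a line, values as JSON. jog_arm: Moves the arm, as the interface text tells. Its arguments: {"type":"object","properties":{"series":{"type":"array"},"force":{"type":"number"}},"required":["series"]}

```bash
mkdir -p pics; ls; python3 - <<'E'
from rig import r
import cv2,numpy as np
print(r.sense())
for n in ("side","top"):
    p,d=r.grab_frame(n); cv2.imwrite(f"pics/{n}0.png",p[:,:,::-1]); np.savez(f"{n}0.npz",p=p,d=d)
    print(n,r.get_calibration(n),(d>0).mean())
print(r.hold_point_z)
E
```

```text
pics
{'clock': 0.0, 'qpos': array([-1.16639647e+00,  3.53658351e-01,  1.63416956e+00,  1.57148066e-06,
        1.15518801e+00, -2.43983207e-03]), 'qvel': array([ 0.0008149 ,  0.00033541, -0.00018129,  0.00094422, -0.00245186,
        0.00127503]), 'joint_efforts': array([ 3.59933765e-03, -6.05247188e+01, -3.42072308e+01,  4.71366857e-04,
        9.39391233e-03, -9.15054486e-07]), 'eef_pos': array([ 247.10137201, -573.54061712,  230.54015009]), 'tcp_rot': array([3.13814331, 1.56937306, 1.97418604]), 'contact_force': array([ 0.47740895, -0.29758973, -0.83562741]), 'wrist_torque': array([-0.01361494, -0.03783635, -0.04008127]), 'opening': 0.9938941122993411}
side {'mtx': array([[409.23781454,   0.        , 282.50116497],
       [  0.        , 409.23781454, 216.31603116],
       [  0.        ,   0.        ,   1.        ]]), 'position': array([ 10.77388683, 706.91705903, 883.8519278 ]), 'rotation': array([-2.27334336,  0.02148525, -2.48917989])} 0.9958205782312926
top {'mtx': array([[517.69458177,   0.        , 274.56319038],
       [  0.        , 517.69458177, 218.00746123],
       [  0.        ,   0.        ,   1.        ]]), 'position': array([ 394.22473958,  -16.50136475, 1655.56285963]), 'rotation': array([-3.04207357,  0.00567738, -1.59867509])} 0.9959991496598639
18.700000000000003
```

View pics/side0.png

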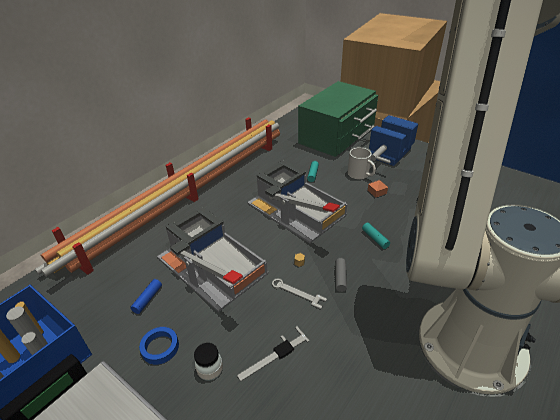

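View pics/top0.png

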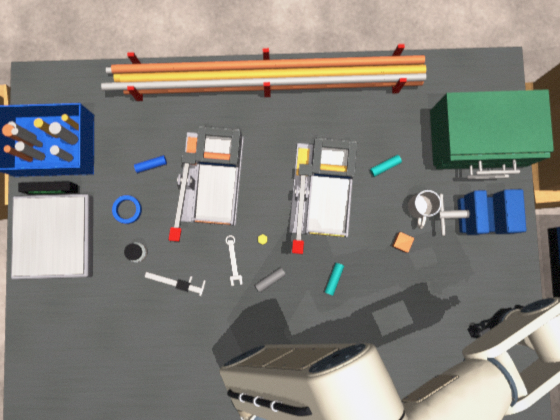

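```bash
cat > h.py <<'E'
import numpy as np,cv2
from scipy.spatial.transform import Rotation as R
from rig import r
def cam(n):
    c=r.get_calibration(n); rot=np.array(c['rotation'])
    return np.array(c['mtx']),np.array(c['position']),R.from_euler('xyz',rot).as_matrix()
def ray(n,u,v):
    K,p,M=cam(n); d=M@np.linalg.inv(K)@np.array([u,v,1.]); return p,d
def onz(n,u,v,z):
    p,d=ray(n,u,v); return p+d*(z-p[2])/d[2]
def cloud(n,d):
    K,p,M=cam(n); v,u=np.mgrid[:d.shape[0],:d.shape[1]]
    q=np.stack([(u-K[0,2])/K[0,0]*d,(v-K[1,2])/K[1,1]*d,d],-1)
    return q@M.T+p
def proj(n,P):
    K,p,M=cam(n); q=K@(M.T@(np.array(P)-p)); return q[:2]/q[2]
def red(p):
    h=cv2.cvtColor(p,cv2.COLOR_RGB2HSV); 
    return ((h[...,0]<4)|(h[...,0]>176))&(h[...,1]>190)&(h[...,2]>110)
E
python3 - <<'E'
from h import *
for n in("side","top"):
    f=np.load(n+"0.npz");p,d=f['p'],f['d'];X=cloud(n,d)
    print(n,X[300,330] if n=='top' else X[300,300])
    k,l,s,c=cv2.connectedComponentsWithStats(red(p).astype(np.uint8))
    for i in range(1,k):
        if s[i,4]>25: print(c[i].round(1),s[i],np.median(X[l==i],0).round(1), X[l==i].min(0).round(),X[l==i].max(0).round())
p=np.load("top0.npz")['p'];a=cv2.resize(p[120:260,150:370],None,fx=3.6,fy=3.6,interpolation=3);cv2.imwrite("pics/c1.png",a[:,:,::-1])
p=np.load("side0.npz")['p'];a=cv2.resize(p[155:335,145:355],None,fx=3.3,fy=3.3,interpolation=3);cv2.imwrite("pics/c2.png",a[:,:,::-1])
E
```

```text
side [ 10.77388683 706.91705903 883.8519278 ]
[330.9 206.5] [323 203  16   8  73] [455.1 -74.5 163.4] [440. -91. 155.] [478. -60. 169.]
[232.3 276.2] [223 271  19  12 118] [504.5 279.5 162.1] [485. 263. 154.] [526. 296. 168.]
top [ 293.98904508 -180.1797926    -5.14819128]
[174.5 234.2] [169 228  12  13 126] [504.8 278.4 163.4] [487. 263. 152.] [524. 295. 174.]
[297.5 246.6] [292 240  12  14 126] [458.  -76.  163.3] [394. -92. 155.] [ 478.  -17. 1656.]
```

View pics/c1.png

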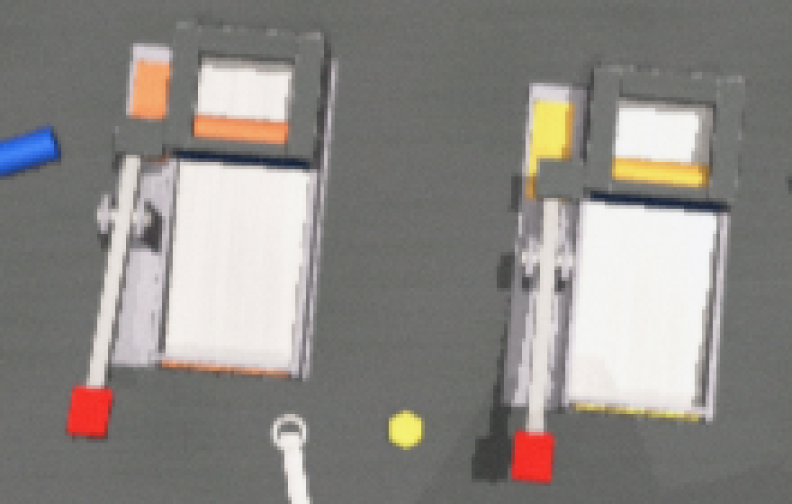

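View pics/c2.png

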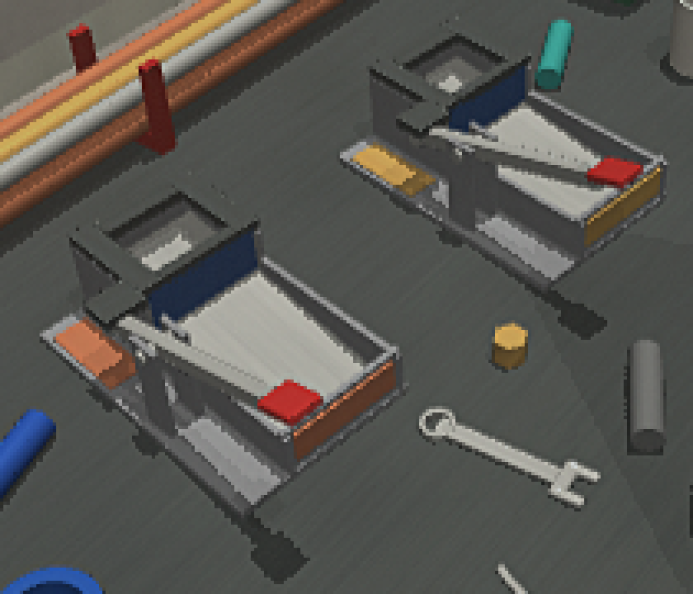

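```bash
python3 - <<'E'
from h import *
T=R.from_euler('xyz',r.sense()['tcp_rot']).as_matrix();print(T.round(3))
print(onz('top',174.5,234.2,154),onz('side',232.3,276.2,154))
A=[ray('top',174.5,234.2),ray('side',232.3,276.2)]
M=np.zeros((3,3));b=np.zeros(3)
for p,d in A:
    d=d/np.linalg.norm(d);P=np.eye(3)-np.outer(d,d);M+=P;b+=P@p
print('tri',np.linalg.solve(M,b))
f=np.load("top0.npz");p,d=f['p'],f['d'];X=cloud('top',d)
print('table z',np.median(X[240:290,200:225,2]),np.median(X[100:120,140:180,2]))
# pad shape
m=red(p).astype(np.uint8);m[:,220:]=0
m2=m.copy();m2[:225]=0
c=cv2.findContours(m2,0,2)[0];print(cv2.minAreaRect(max(c,key=cv2.contourArea)))
# lever points: pixels around between pad and pivot
h=cv2.cvtColor(p,cv2.COLOR_RGB2HSV)
# orange front plate / foot / bar
o=((h[...,0]>4)&(h[...,0]<15)&(h[...,1]>110)&(h[...,2]>120)).astype(np.uint8)
k,l,s,cc=cv2.connectedComponentsWithStats(o)
for i in range(1,k):
    if s[i,4]>8 and s[i,1]>110 and s[i,0]>150: print(cc[i].round(1),s[i],np.median(X[l==i],0).round(), [q.round(1) for q in cv2.boxPoints(cv2.minAreaRect(np.argwhere(l==i)[:,::-1].astype(np.float32)))])
f=np.load("side0.npz");X=cloud('side',f['d']);print('side table',np.median(X[330:350,260:290,2] if 0 else X[310:330,270:290,2]))
E
```

```text
[[-0.001  0.918  0.396]
 [ 0.001  0.396 -0.918]
 [-1.    -0.    -0.001]]
[505.29416406 280.13866307 154.        ] [509.88331121 274.84490969 154.        ]
tri [504.93179054 278.8828433  160.984421  ]
table z 0.8521434224406903 0.9560419015283514
((174.45001220703125, 233.84999084472656), (10.18233871459961, 12.869343757629395), 8.130102157592773)
[191.5 144.9] [187 137  10  16 136] [804. 251.  11.] [array([186. , 151.7], dtype=float32), array([188.2, 136.9], dtype=float32), array([197. , 138.1], dtype=float32), array([194.9, 153. ], dtype=float32)]
[216.6 155.6] [204 152  26   8 146] [753. 164.  68.] [array([203.6, 157.3], dtype=float32), array([204. , 151.8], dtype=float32), array([229.4, 154. ], dtype=float32), array([229. , 159.4], dtype=float32)]
[402.8 245.2] [394 232  18  21  78] [ 457. -414.   29.] [array([392.6, 245.9], dtype=float32), array([399. , 231.5], dtype=float32), array([414. , 238.2], dtype=float32), array([407.6, 252.6], dtype=float32)]
[411.3 240. ] [408 237   6   6  13] [ 473. -440.   29.] [array([408., 241.], dtype=float32), array([411.4, 236.5], dtype=float32), array([414.4, 238.8], dtype=float32), array([411. , 243.3], dtype=float32)]
side table -0.24204506323968644
```

Candidates for "copper lever pad": the left dispenser (pad at top-view pixel 174,234, bar in the window copper at 216,155) and the right one (pad at 297,247, bar yellow/brass at 330,167). The loose bars on the table are blue and grey, and the crop shows copper plates and a copper bar on the left unit, so I choose the left. Pad about (505, 279), bay yaw about -0.10.

Request:
jog_arm([
  [7.25, 0, 0, 0, 0, 0, 0],
  [7.25, 0, 0, 0, 0, 0, 0],
  [7.25, 0, 0, 0, 0, 0, 0],
  [7.25, 0, 0, 0, 0, 0, 0],
  [0, 0, 0, 0, 0.7, -3.6, 0],
  [0, 0, 0, 0, 0.7, -3.6, 0],
  [0, 0, 0, 0, 0.7, -3.6, 0],
  [0, 0, 0, 0, 0.7, -3.6, 0],
  [0, 0, 0, 0, 0.7, -3.6, 0],
  [0, 0, 0, 0, 0.7, -3.6, 0],
  [0, 0, 0, 0, 0.7, -3.6, 0],
  [0, 0, 0, 0, 0.7, -3.6, 0],
  [0, 0, 0, 0, 0.7, -3.6, 0],
  [0, 0, 0, 0, 0.7, -3.6, 0],
  [0, 0, 0, 0, 0.7, -3.6, 0],
  [0, 0, 0, 0, 0.7, -3.6, 0],
])

```text
clock: 1.7
eef_pos: [373.7, -151.0, 231.2]
tcp_rot: [2.178, 1.571, 0.508]
contact_force: [1.2, -1.3, -0.6]
opening: 0.003
```

Request:
jog_arm([
  [0, 0, 0, 0, 0.7, -3.6, 0],
  [0, 0, 0, 0, 0.7, -3.6, 0],
  [0, 0, 0, 0, 0.7, -3.6, 0],
  [0, 0, 0, 0, 0.7, -3.6, 0],
  [0, 0, 0, 0, 0.7, -3.6, 0],
  [0, 0, 0, 0, 0.7, -3.6, 0],
  [0, 0, 0, 0, 0.7, -3.6, 0],
  [0, 0, 0, 0, 0.7, -3.6, 0],
  [0, 0, 0, 0, 0.7, -3.6, 0],
  [0, 0, 0, 0, 0.7, -3.6, 0],
  [0, 0, 0, 0, 0.7, -3.0, 0],
  [0, 0, 0, 0, 0, 0, 0],
  [0, 0, 0, 0, 0, 0, 0],
])

```text
clock: 3.0
eef_pos: [488.5, 228.0, 230.7]
tcp_rot: [-0.864, 1.569, -2.533]
contact_force: [-1.0, 0.2, 0.6]
opening: 0.002
```

```bash
python3 - <<'E'
from h import *
s=r.sense();T=R.from_euler('xyz',s['tcp_rot']).as_matrix();print(T.round(3),s['eef_pos'],s['contact_force'],s['qpos'])
d=np.array([502,279,185])-s['eef_pos'];print((T.T@d).round(1))
E
```

```text
[[-0.001  0.995 -0.098]
 [-0.001 -0.098 -0.995]
 [-1.    -0.001  0.001]] [488.5179099  228.04691664 230.6935325 ] [-1.00468696  0.18446596  0.61196549] [ 4.34129888e-01  2.21212397e-01  1.81679814e+00 -2.89074910e-04
  1.10504528e+00  2.10299358e+00]
[ 45.6   8.5 -52.1]
```

Request:
jog_arm([
  [0, 0, 0, 1.5, 0.3, -1.8, 0],
  [0, 0, 0, 1.5, 0.3, -1.7, 0],
  [0, 0, 0, 1.5, 0.25, -1.7, 0],
  [0, 0, 0, 0, 0, 0, 0],
  [0, 0, 0, 0, 0, 0, 0],
])

```text
clock: 3.5
eef_pos: [502.1, 277.6, 186.1]
tcp_rot: [-0.759, 1.569, -2.429]
contact_force: [0.1, -0.8, 0.7]
opening: 0.001
```

```bash
python3 - <<'E'
from h import *
p,d=r.grab_frame('side');a=cv2.resize(p[200:330,150:310],None,fx=4.4,fy=4.4,interpolation=3);cv2.imwrite("pics/s1.png",a[:,:,::-1])
s=r.sense();print(s['eef_pos'],s['contact_force'])
E
```

```text
[502.44629807 277.65234767 186.68649146] [-0.14097672  0.55499519 -0.03264817]
```

View pics/s1.png

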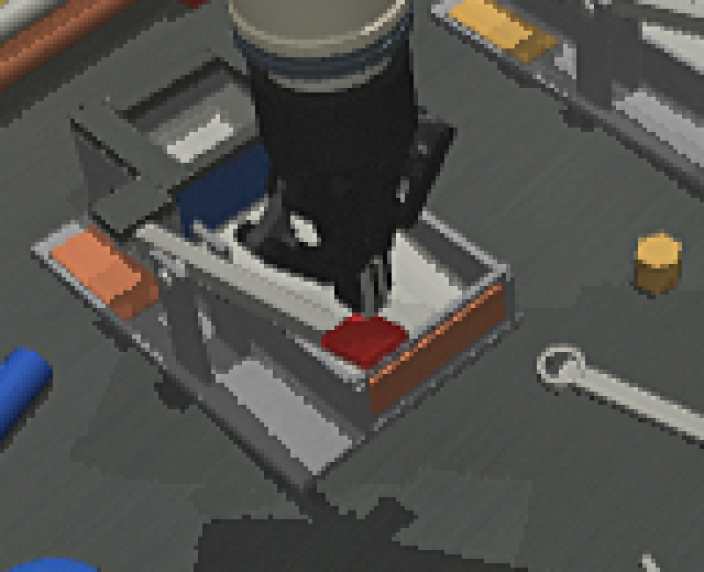

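Fingertips (crop 370,305) are right over the red pad (365,340), nothing else near. Descending to contact.

Request:
jog_arm([
  [0, 0, 0, 0.5, 0, 0, 0],
  [0, 0, 0, 0.5, 0, 0, 0],
  [0, 0, 0, 0.5, 0, 0, 0],
  [0, 0, 0, 0.4, 0, 0, 0],
  [0, 0, 0, 0.3, 0, 0, 0],
  [0, 0, 0, 0.3, 0, 0, 0],
  [0, 0, 0, 0, 0, 0, 0],
])

```text
clock: 4.25
eef_pos: [502.6, 279.0, 161.2]
tcp_rot: [-1.595, 1.571, 3.018]
contact_force: [-1.0, -1.2, 3.7]
opening: 0.001
```

Request:
jog_arm([
  [0, 0, 0, 0.3, 0, 0, 0],
  [0, 0, 0, 0.3, 0, 0, 0],
  [0, 0, 0, 0.4, 0, 0, 0],
  [0, 0, 0, 0, 0, 0, 0],
])

```text
clock: 4.65
eef_pos: [502.7, 279.2, 151.2]
tcp_rot: [-3.131, 1.57, 1.482]
contact_force: [-1.2, -0.2, 2.9]
opening: -0.001
```

```bash
python3 - <<'E'
from h import *
p,d=r.grab_frame('side');a=cv2.resize(p[200:330,150:310],None,fx=4.4,fy=4.4,interpolation=3);cv2.imwrite("pics/s2.png",a[:,:,::-1])
s=r.sense();print(s['eef_pos'],s['contact_force'])
E
```

```text
[502.70710569 279.12548748 151.40270287] [-0.69712828  0.52091982  3.02660642]
```

View pics/s2.png

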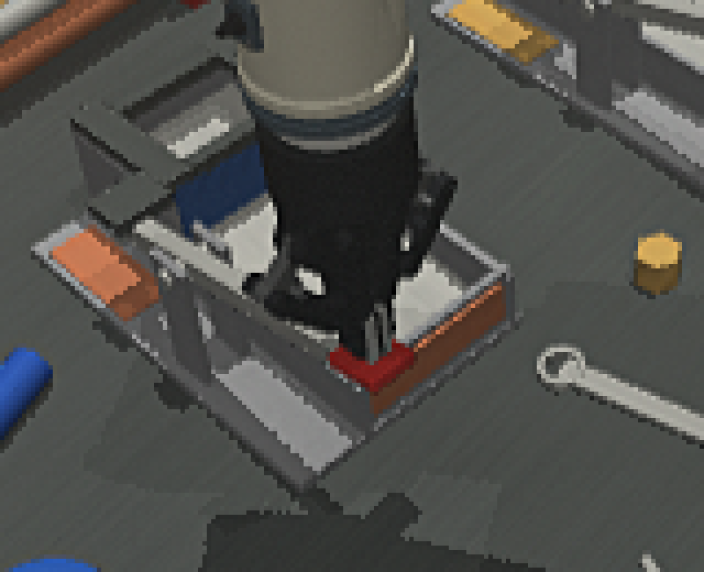

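Tip sits centred on the pad with 3 N. Pressing on, following the arc.

Request:
jog_arm([
  [0, 0, 0, 0.6, -0.1, 0, 0],
  [0, 0, 0, 1.0, -0.1, 0, 0],
  [0, 0, 0, 1.0, -0.1, 0, 0],
  [0, 0, 0, 1.0, -0.1, 0, 0],
  [0, 0, 0, 1.0, 0, 0, 0],
  [0, 0, 0, 1.0, 0, 0, 0],
  [0, 0, 0, 0.6, 0, 0, 0],
  [0, 0, 0, 0.3, 0, 0, 0],
  [0, 0, 0, 0, 0, 0, 0],
])

```text
clock: 5.6
eef_pos: [498.5, 279.4, 86.1]
tcp_rot: [-1.398, 1.57, -3.068]
contact_force: [-3.5, 1.2, 4.1]
opening: 0.003
```

```bash
python3 - <<'E'
from h import *
p,d=r.grab_frame('side');a=cv2.resize(p[200:330,150:310],None,fx=4.4,fy=4.4,interpolation=3);cv2.imwrite("pics/s3.png",a[:,:,::-1])
s=r.sense();print(s['eef_pos'],s['contact_force'])
E
```

```text
[498.51398908 279.36646367  86.37307099] [-3.55019077  1.47823676  3.99876748]
```

View pics/s3.png

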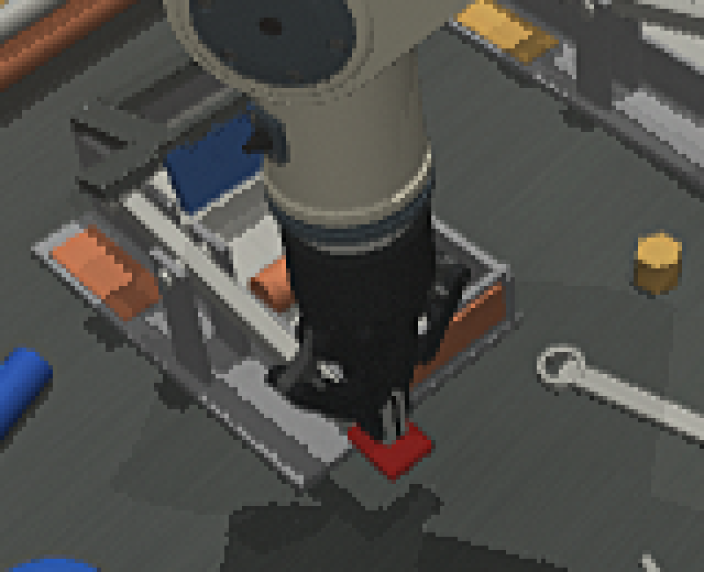

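Flap is up and the copper bar (crop 270,285) is rolling out. A little further and hold.

Request:
jog_arm([
  [0, 0, 0, 0.3, -0.3, 0, 0],
  [0, 0, 0, 0.3, -0.2, 0, 0],
  [0, 0, 0, 0, 0, 0, 0],
  [0, 0, 0, 0, 0, 0, 0],
  [0, 0, 0, 0, 0, 0, 0],
  [0, 0, 0, 0, 0, 0, 0],
  [0, 0, 0, 0, 0, 0, 0],
  [0, 0, 0, 0, 0, 0, 0],
  [0, 0, 0, 0, 0, 0, 0],
  [0, 0, 0, 0, 0, 0, 0],
])

```text
clock: 6.65
eef_pos: [494.2, 279.9, 80.6]
tcp_rot: [2.049, 1.57, 0.379]
contact_force: [2.5, 0.4, 3.8]
opening: 0.0
```

```bash
python3 - <<'E'
from h import *
p,d=r.grab_frame('side');a=cv2.resize(p[200:330,150:310],None,fx=4.4,fy=4.4,interpolation=3);cv2.imwrite("pics/s4.png",a[:,:,::-1])
p,d=r.grab_frame('top');a=cv2.resize(p[110:260,120:270],None,fx=4,fy=4,interpolation=3);cv2.imwrite("pics/t4.png",a[:,:,::-1])
s=r.sense();print(s['eef_pos'],s['contact_force'])
E
```

```text
[494.18446605 279.94664886  80.55572077] [2.85377397 0.49853853 5.07589872]
```

View pics/s4.png

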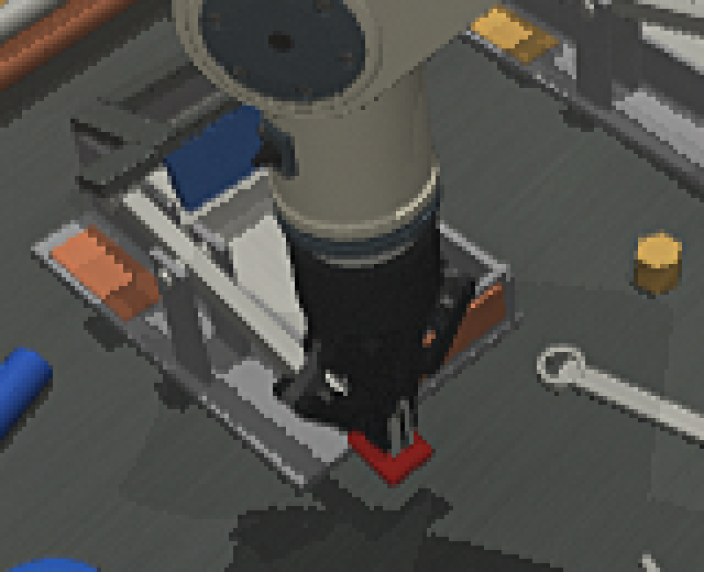

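View pics/t4.png

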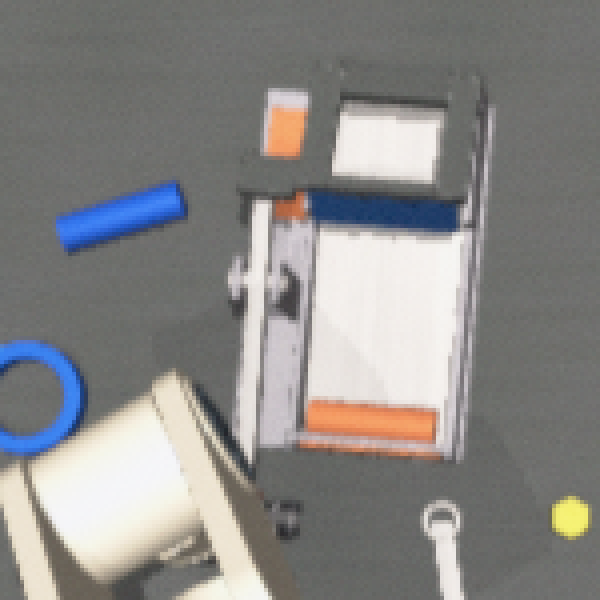

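Bar has reached the stop (top crop 370,420, directly behind the stop wall at about 440), flap lip still up. Easing the lever back.

Request:
jog_arm([
  [0, 0, 0, 0, 0, 0, 0],
  [0, 0, 0, -0.3, 0, 0, 0],
  [0, 0, 0, -0.5, 0, 0, 0],
  [0, 0, 0, -0.5, 0, 0, 0],
  [0, 0, 0, -0.5, 0, 0, 0],
  [0, 0, 0, -0.5, 0, 0, 0],
  [0, 0, 0, -0.5, 0.1, 0, 0],
  [0, 0, 0, -0.5, 0.1, 0, 0],
  [0, 0, 0, -0.5, 0.1, 0, 0],
  [0, 0, 0, -0.5, 0.1, 0, 0],
  [0, 0, 0, -0.5, 0.1, 0, 0],
  [0, 0, 0, -0.5, 0.1, 0, 0],
  [0, 0, 0, -0.5, 0.1, 0, 0],
  [0, 0, 0, -0.4, 0.1, 0, 0],
  [0, 0, 0, -0.4, 0, 0, 0],
  [0, 0, 0, 0, 0, 0, 0],
])

```text
clock: 8.35
eef_pos: [502.7, 279.0, 147.2]
tcp_rot: [1.856, 1.569, 0.186]
contact_force: [1.7, -2.0, 3.8]
opening: -0.0
```

Request:
jog_arm([
  [0, 0, 0, -0.2, 0, 0, 0],
  [0, 0, 0, -0.2, 0, 0, 0],
  [0, 0, 0, -0.2, 0, 0, 0],
  [0, 0, 0, -0.2, 0, 0, 0],
  [0, 0, 0, -0.2, 0, 0, 0],
  [0, 0, 0, -0.2, 0, 0, 0],
  [0, 0, 0, -0.2, 0, 0, 0],
  [0, 0, 0, -0.2, 0, 0, 0],
  [0, 0, 0, -0.2, 0, 0, 0],
  [0, 0, 0, -0.2, 0, 0, 0],
  [0, 0, 0, 0, 0, 0, 0],
])

```text
clock: 9.45
eef_pos: [500.9, 278.9, 166.1]
tcp_rot: [-1.259, 1.569, -2.929]
contact_force: [1.6, 0.8, 3.8]
opening: 0.002
```

Request:
jog_arm([
  [0, 0, 0, -0.15, 0, 0, 0],
  [0, 0, 0, -0.15, 0, 0, 0],
  [0, 0, 0, -0.15, 0, 0, 0],
  [0, 0, 0, -0.15, 0, 0, 0],
  [0, 0, 0, 0, 0, 0, 0],
])

```text
clock: 9.95
eef_pos: [501.6, 279.0, 172.4]
tcp_rot: [-2.803, 1.571, 1.81]
contact_force: [0.3, 0.0, 0.8]
opening: -0.001
```

```bash
python3 - <<'E'
from h import *
p,d=r.grab_frame('side');a=cv2.resize(p[200:330,150:310],None,fx=4.4,fy=4.4,interpolation=3);cv2.imwrite("pics/s5.png",a[:,:,::-1])
s=r.sense();print(s['eef_pos'],s['contact_force'])
E
```

```text
[501.58973538 278.99126498 172.30523502] [ 0.48354706 -0.73361366  0.5771196 ]
```

View pics/s5.png

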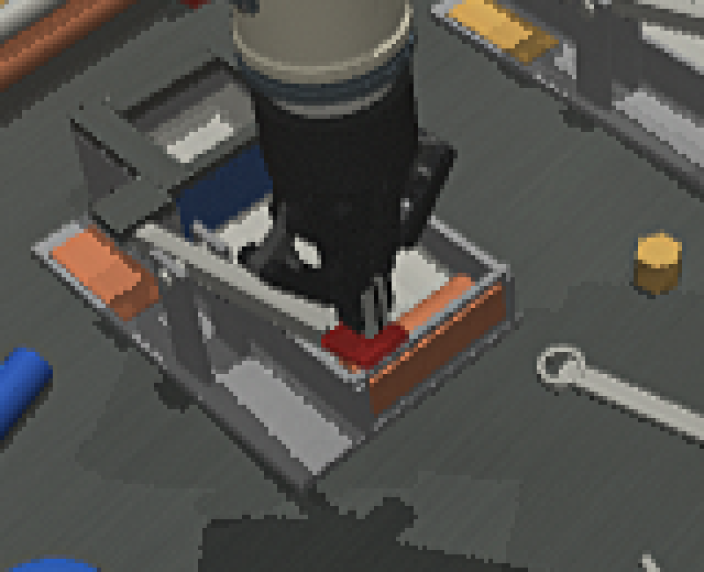

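Force is gone, lever and flap look like the rest picture, bar on the stop. Moving clear.

Request:
jog_arm([
  [0, 0, 0, -0.3, 0, 0, 0],
  [0, 0, 0, -0.7, 0, 0, 0],
  [0, 0, 0, -1.5, 0, 0, 0],
  [0, 0, 0, -2.0, 0, 0, 0],
  [0, 0, 0, -2.0, 0, 0, 0],
  [0, 0, 0, -2.0, -0.5, 1, 0],
  [0, 0, 0, -1, -0.5, 3, 0],
  [0, 0, 0, 0, -0.5, 3.5, 0],
  [0, 0, 0, 0, -0.5, 3.5, 0],
  [0, 0, 0, 0, -0.5, 3.5, 0],
  [0, 0, 0, 0, -0.5, 3.5, 0],
  [0, 0, 0, 0, -0.5, 3.5, 0],
  [0, 0, 0, 0, -0.5, 3.5, 0],
  [0, 0, 0, 0, -0.5, 3.5, 0],
  [0, 0, 0, 0, -0.5, 3.5, 0],
  [0, 0, 0, 0, -0.5, 3.5, 0],
  [0, 0, 0, 0, -0.5, 2, 0],
  [0, 0, 0, 0, 0, 0, 0],
  [0, 0, 0, 0, 0, 0, 0],
])

```text
clock: 11.9
eef_pos: [404.9, -88.3, 267.7]
tcp_rot: [1.962, 1.57, 0.29]
contact_force: [-0.0, -0.4, -0.4]
opening: -0.005
```

```bash
python3 - <<'E'
from h import *
p,d=r.grab_frame('side');cv2.imwrite("pics/s6.png",p[:,:,::-1])
a,d2=r.grab_frame('top');cv2.imwrite("pics/t6.png",cv2.resize(a[110:300,110:310],None,fx=3,fy=3,interpolation=3)[:,:,::-1])
s=r.sense();print(s['eef_pos'],s['contact_force'],s['clock'])
for n,i,i0,lim in(('side',p,0,0),('top',a,0,0)):
    o=np.load(n+'0.npz')['p']
    for im in(o,i):
        k,l,st,c=cv2.connectedComponentsWithStats(red(im).astype(np.uint8));print(n,[(c[j].round(1).tolist(),st[j,4]) for j in range(1,k) if st[j,4]>50])
E
```

```text
[405.08804289 -87.59200875 267.53900822] [-0.41871231  0.45472834  0.44016483] 12.0
side [([330.9, 206.5], np.int32(73)), ([232.3, 276.2], np.int32(118))]
side [([330.3, 205.7], np.int32(54)), ([232.2, 276.1], np.int32(115))]
top [([174.5, 234.2], np.int32(126)), ([297.5, 246.6], np.int32(126))]
top [([174.5, 234.1], np.int32(125))]
```

View pics/s6.png

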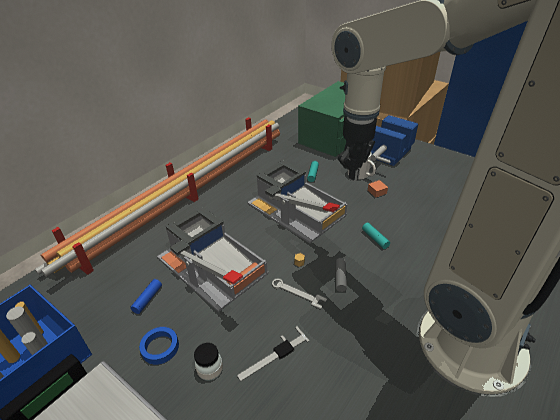

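View pics/t6.png

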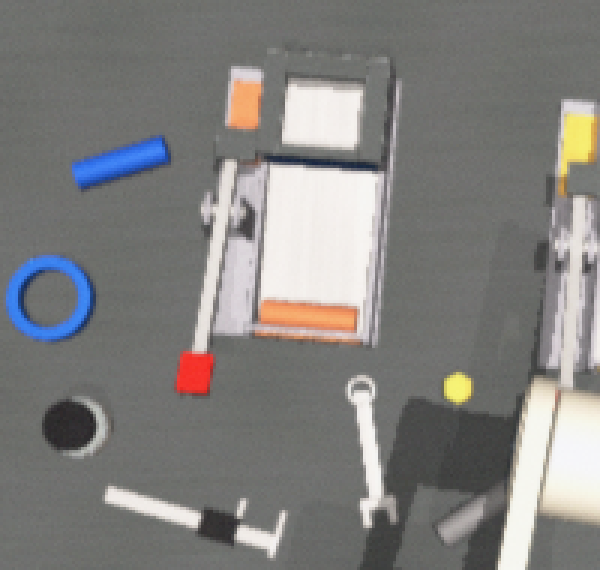

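```bash
python3 -c "
from rig import r
print(r.sign_off())"
```

```text
the job is handed in; nothing more can be done
None
```

I pressed the copper dispenser's pad with closed fingertips and held it until the copper bar rolled out to the stop wall. I then eased the lever back up and moved clear. The job was handed in at about 12 s of the 40 s allowed.

- **Force:** the readings I took while pressing were about 3 to 6 N. The lowest fingertip height I commanded was about 80 mm, above the 52 mm end stop. I only sampled the force between moves.
- **Return speed:** I raised the fingertips at about 50 mm/s, then at 15–20 mm/s for the last part. They stayed in contact until the lever reached rest, so by estimate the lever stayed under about 0.3 rad/s.
- **Copper side:** the pad centroid is back at its starting pixels in both views (side 232,276 and top 174,234), within 0.1 px. The flap looks shut and the bar rests just behind the stop wall. The arm is clear, with no contact force beyond sensor noise.
- **Brass side and bystanders:** these look unmoved in the final side view. The brass pad was hidden from the top camera by the arm at the end. In the side view its centroid shifted 1 px and its red area shrank (73 to 54 pixels), which I put down to the arm's shadow.
- **A mismatch:** my camera measurement put the pad at about 161 mm high at rest, against the 154 mm stated. I relied on feeling the contact rather than on either figure.

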